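# Move the clip-on grille to the fresh filter cassette

## Task

The printer's air filter is being changed: take the clip-on grille cover off the spent filter cassette by squeezing its two side tabs together and lifting it freely, never prying or yanking it. Fit it on the fresh open cassette and press it gently down against the springy filter until it sits flush on the rim and both tabs have snapped out under the rim, then let go. Leave the tools and parts around alone.

Things in the scene. Friction and masses are not known exactly. Their poses are not given: they have to be found in the camera images.
- grille_cover: Dark grey slotted grille, the clip-on cover: plate 110 (its x) by 56 (its y) by 3 mm, 70 to 120 g. Origin: centre of the plate's underside, which lies on the cassette's rim when home; z up. A sprung tab stands on it at the middle of each long side (left +y, right -y). Carry it by its squeezed tabs. The rest is at most 3 mm high but for a stop block. It fits either way round (half a turn).
- left_pad (a point): Middle of the outer, upright face of the +y tab's thumb pad, 26 mm from the cover's middle and 15 mm above the cover's origin. The pad is 22 mm along x and reaches from 4.5 to 26 mm above the origin. The two outer faces are 52 mm apart at rest, 41 mm when both are squeezed to their stops. Each tab slides straight inward: 3 N to start it, 5 N at the stop.
- right_pad (a point): The same point on the -y tab.
- tab_left (a joint): Travel (m) of the +y tab: 0 = sprung out at rest, 0.0055 = pressed fully inward.
- tab_right (a joint): Travel (m) of the -y tab: 0 = sprung out at rest, 0.0055 = pressed fully inward.
- left_hook (a point): Outer tip of the +y tab's hook, 6 mm below the cover's origin, moving with the tab. Flat on top, sloped underneath down to 15 mm below the origin. At home it lies 3 mm under the cassette's lip and holds against any upward pull; both hooks clear the lip when both tabs are pressed 4.5 mm or more. Tabs not squeezed, the hooks cam past the lip under 12 to 22 N of downward press.
- stop_block (a point): Centre of the top of the solid block between the tabs, 26 (x) by 20 (y) mm, 12.5 mm above the cover's origin; a place to press the cover down.
- spigot (a point): Centre of the foot of the bevelled spigot under the cover, 100 by 46 mm, 7 mm below the cover's origin; it enters a cassette's mouth with 1 mm play on every side.
- spent_cassette: Off-white filter cassette, 110 (x) by 56 (y) mm, in a heavy steel cradle of 138 x 78 mm that does not move. It wears the grille cover at the start. Origin: centre of the cradle's underside, on the worktop; z up; the rim is 60 mm above it. A window in the middle of each long wall takes a tab's hook, under a lip 5 mm high. Its sprung filter pushes the cover up some 3 mm once freed.
- fresh_cassette: The same kind of cassette and cradle, not moving and open: the white pleats of the fresh filter show. Origin, axes and sizes as for the spent one. Its mouth is 102 x 48 mm inside 4 mm walls.
- fresh_cassette_mouth (a point): Centre of the fresh cassette's mouth at the height of its rim, 60 mm above the worktop. The sprung filter's top lies 6 mm lower; ribs under the cover meet it 4 mm before home and feel 4 N there, 8 N at home, where the plate meets the rigid rim. The hooks have 0.6 mm to spare at home: press the plate right down on the rim with the tabs let go; caught, it springs back up by that 0.6 mm.
- flush_cutter: Red and black flush cutters lying flat, 96 x 61 x 12 mm, a bystander. Origin: under its middle.
- knob_a: Small black clamp knob, 35 mm wide, 33 mm high, a bystander. Origin: under its middle.
- gear_a: Printed spur gear lying flat, 41 mm wide, 14 mm high, a bystander. Origin: under its middle.
- green_cutter: Green snap-off cutter lying flat, 158 x 17 x 12 mm, a bystander. Origin: under its middle.

How it is judged:
By the outcome, as a careful person would: the job done as asked, in the order asked, and still so for the second after the job is handed in, with the robot touching nothing.
It also fails if it takes over 45 s, if anything falls off the work surface, if the arm or the gripper's body presses on something with over 40 N, if the wrist force passes 120 N, or if a joint passes its speed limit or range.

## Robot

A 6-joint arm with a two-finger parallel gripper is mounted at the origin on a cart in front of the work surface, level with it; the furniture and walls round the work are solid. World frame = base frame: x ahead of the robot, y to its left, z up, the work surface at z = 0. Lengths are in m, angles in degrees, forces in N, time in s.
With the tool pointing down it reaches from about 0.4 to 0.825 m from the base axis. Payload 7 kg.
Tool frame: the origin (TCP) lies at the very end of the fingers, on their centre line; the grasp point (between the pads) lies 19 mm behind it (ctrl.hold_point_z is the distance from the TCP to the grasp point, in m); z points along the fingers, y is the line along which they close (so a half turn about z gives the same grasp; the last joint's range is limited). The gripper opens to 88 mm and grips with 3 to 60 N. Pads are 19 mm wide; open, the fingers measure 130 mm over their backs; the gripper's body (78 mm by 193 mm) begins 47 mm behind the grasp point.
Start: joints at [-54.654, 20.546, 0.682, 0, -70.136, -16.507], TCP at [0.218, -0.639, 0.227] pointing down, gripper open.
Joint ranges: [-176.03, 176.03], [-82.01, 121.73], [-58.28, 71.71], [-173.87, 95.51], [-174.79, -0.11], [-173.66, 173.66]. Speed limits (degrees/s): [136.94, 136.94, 172.46, 180, 180, 180].

## Interface

Orientations are given as [roll, pitch, yaw] about the fixed x, y, z axes, in that order (R = Rz(yaw) Ry(pitch) Rx(roll)).
In Python, from plant import sensors, viewer, workorder, ctrl gives the robot as it stands.
- The arm moves only by the shell command python3 -m pendant 'ROWS'. ROWS is JSON, a list of rows, each a list of 3 entries, a list of its own where there are three numbers: the opening, from -1 (shut) to 1 (fully open), so that 0 is half open, then the shift along the tool's x, y, z in m, then the turn, a rotation vector about the tool's x, y, z in degrees. A call has 1 to 10 rows; each row is the pose to reach, as a shift and turn from the pose commanded when the call began, along the tool's axes at that moment; what a row does not reach only later rows make up. A row lasts 1/12 s, in which the tool goes at most 41.7 mm and 7.16 degrees, less where a joint would pass 70% of its speed; a pose out of reach is approached as far as the arm can. A call with a gripper value outside its range is refused whole. The fingers move at their own pace and stop on an object; the grip force is fixed at half the most. Time passes only in rows, so rows that repeat a pose let the fingers close. It gives the time, the measured TCP pose, the force, the opening and the grip force at its end, in the units of the state.
- sensors.get_obs(): the state, without advancing time (a new reading comes with each control period).
- viewer.snapshot(name): name is "scene" or "top" or "wrist"; returns the picture (384x512x3 uint8, red, green, blue); there is no depth.
- viewer.camera_params(name): a dict with "fx", "fy", "cx", "cy" (pixels), "extrinsics" (4x4, takes a point from world to camera coordinates). Camera axes: x right, y up, looking along -z (the intrinsics and any distortion apply to the point x, -y, -z); pixel columns grow to the right and rows downward; lengths in m; the calibration is good to about 2 mm. A picture is of the moment at which its call begins: read the wrist's pose just before it. camera_params takes no time and is no camera call; for the wrist camera it gives the pose at the moment of the call.
- workorder.close_job(): hands the job in; it is judged then, once.
The state is a dict: "clock": time; "joint_pos": joint angles; "qvel": joint speeds; "tau": joint torques, N m; "tool_pos": TCP position; "orientation": TCP orientation; "force": force on the tool from outside, world axes, zero at the start; "moment": the same for the moment, N m; "opening": finger opening in m; "gripper_force": force on a finger pad.
Only numpy, scipy, OpenCV 4.12 (cv2) and the standard library are available. Lean on these libraries where they do the work, as an engineer would, in place of code of your own. Each camera call takes 0.05 s, during which the arm holds its last target. There are 200 camera calls.

## Working session

There is one attempt and no reset: what is moved stays moved. The work goes in short steps, Python scripts to look and compute and a shell command to move; the robot and the scene stay as the last step left them, time stands still between calls to the robot, and variables do not carry over. Pictures are saved under pics/ and viewed, at most 11 in all, crops included, and the job is handed in when it is done.

```bash
ls; mkdir -p pics; cat > h.py <<'E'
import numpy as np, cv2
from plant import sensors, viewer, workorder, ctrl
from scipy.spatial.transform import Rotation as R
def snap(n,f):
    p=viewer.camera_params(n); im=viewer.snapshot(n)
    cv2.imwrite('pics/'+f+'.png',im[:,:,::-1]); np.savez('pics/'+f+'.npz',**{k:np.array(v) for k,v in p.items() if v is not None}); return p,im
def ray(p,u,v):
    E=np.array(p['extrinsics']);d=np.array([(u-p['cx'])/p['fx'],-(v-p['cy'])/p['fy'],-1.])
    Rm=E[:3,:3];return -Rm.T@E[:3,3],Rm.T@d
def onz(p,u,v,z):
    o,d=ray(p,u,v);return o+d*(z-o[2])/d[2]
def tri(l):
    A=0;b=0
    for p,u,v in l:
        o,d=ray(p,u,v);d=d/np.linalg.norm(d);M=np.eye(3)-np.outer(d,d);A=A+M;b=b+M@o
    return np.linalg.solve(A,b)
def load(f): return {k:v for k,v in np.load('pics/'+f+'.npz',allow_pickle=True).items()}
E
python3 - <<'E'
from h import *
print(sensors.get_obs(), ctrl.hold_point_z)
a=[snap(n,n+'0') for n in('top','scene','wrist')]
for p,_ in a: print(p)
cv2.imwrite('pics/c0.png',np.hstack([cv2.resize(x[1],(400,300)) for x in a[1:]])[:,:,::-1])
cv2.imwrite('pics/t0.png',cv2.resize(a[0][1],(800,600),interpolation=cv2.INTER_CUBIC)[:,:,::-1])
E
```

```text
pics
{'clock': 0.0, 'joint_pos': array([-5.46544457e+01,  2.05911618e+01,  6.32779830e-01, -2.28852328e-02,
       -7.01350809e+01, -1.65080535e+01]), 'qvel': array([ 0.00537645, -0.01122447, -0.0086022 ,  0.0937534 ,  0.08192266,
        0.04402431]), 'tau': array([ 9.13797812e-04, -5.82720208e+01,  2.93062913e+01,  6.99699104e+00,
        6.91094989e-03, -1.58930366e-04]), 'tool_pos': array([ 0.21778587, -0.63837001,  0.22560952]), 'orientation': array([ 1.79904276e+02, -5.93380221e-03, -1.61170288e+02]), 'force': array([ 0.04258559, -0.19273886, -0.23826934]), 'moment': array([-0.05535762,  0.00632867, -0.02938142]), 'gripper_force': 0.0, 'opening': 0.08759690053852118} 0.0188
{'fx': 435.08225010259235, 'fy': 435.08225010259235, 'cx': 252.63625569987084, 'cy': 192.7389249557525, 'extrinsics': array([[-0.01307043, -0.99981659,  0.01399788, -0.13685131],
       [ 0.98394807, -0.01036875,  0.17815352, -0.54958573],
       [-0.1779757 ,  0.01610173,  0.98390314, -1.02623431],
       [ 0.        ,  0.        ,  0.        ,  1.        ]])}
{'fx': 499.62329017112796, 'fy': 499.62329017112796, 'cx': 254.02982796386524, 'cy': 194.4021831822657, 'extrinsics': array([[-0.88816705, -0.45940126,  0.01047762,  0.45654655],
       [ 0.35454294, -0.67058118,  0.65162886, -0.35040745],
       [-0.29233303,  0.58247005,  0.75846558, -0.96568887],
       [ 0.        ,  0.        ,  0.        ,  1.        ]])}
{'fx': 307.9708818282848, 'fy': 307.9708818282848, 'cx': 249.6204043811901, 'cy': 190.855040868793, 'extrinsics': array([[-0.32312804,  0.94635295,  0.00209014,  0.67377676],
       [-0.91094807, -0.3104392 , -0.27166361,  0.03517325],
       [-0.2564408 , -0.08968614,  0.96239   , -0.38993655],
       [ 0.        ,  0.        ,  0.        ,  1.        ]])}
```

View pics/t0.png

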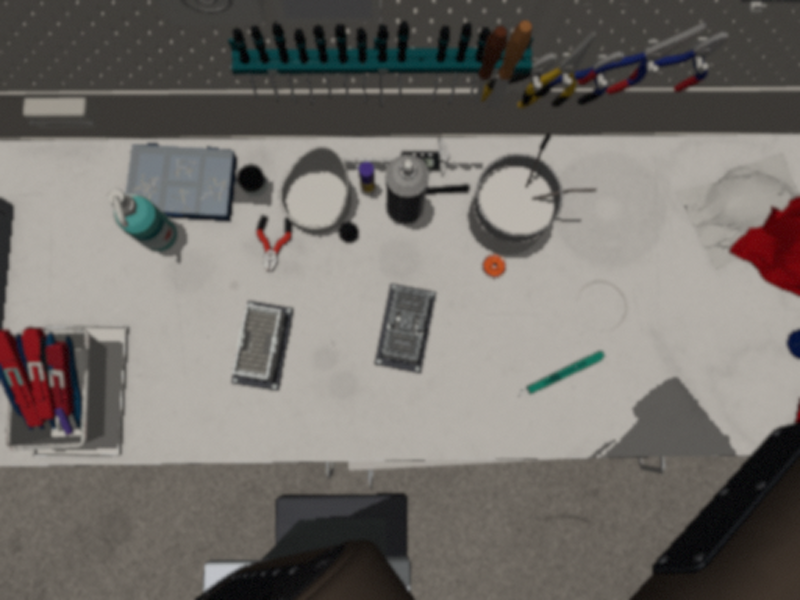

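View pics/c0.png

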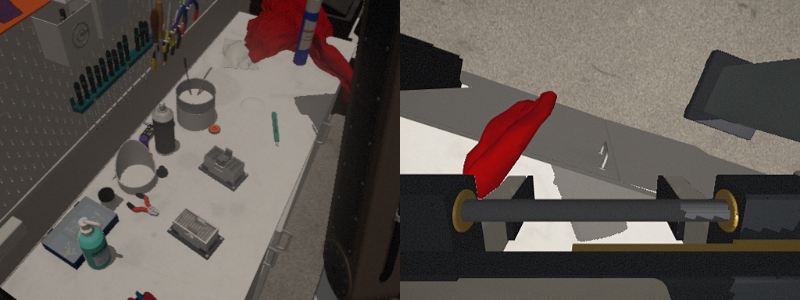

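The top view shows the fresh cassette (pleats) around (263,345) and the covered spent cassette around (406,327), both in 800x600 pixels. The scene view shows them near (197,228) and (223,167) in its panel. I'll enlarge both.

```bash
python3 - <<'E'
from h import *
t=cv2.imread('pics/top0.png');s=cv2.imread('pics/scene0.png')
z=lambda im,x,y,w,h,k:cv2.resize(im[y:y+h,x:x+w],None,fx=k,fy=k,interpolation=cv2.INTER_CUBIC)
a=np.hstack([z(t,145,175,140,75,400/140)[:214],z(s,200,170,140,75,400/140)[:214]])
a=np.hstack([z(t,140,180,66,75,6),z(t,230,175,66,75,6)])
b=np.hstack([z(s,205,255,100,60,4),z(s,245,180,100,60,4)])[:, :792] 
b=cv2.resize(b,(792,237)); a=cv2.resize(a,(792,450))[:363]
cv2.imwrite('pics/c1.png',z(t,140,180,160,75,5)); 
cv2.imwrite('pics/c2.png',z(s,205,175,145,145,4))
p=load('top0')
for u,v in((262,343),(406,327)): print(onz(p,u/1.5625,v/1.5625,.06))
E
```

```text
[0.48253791 0.0631242  0.06      ]
[ 0.50505598 -0.16018723  0.06      ]
```

View pics/c1.png

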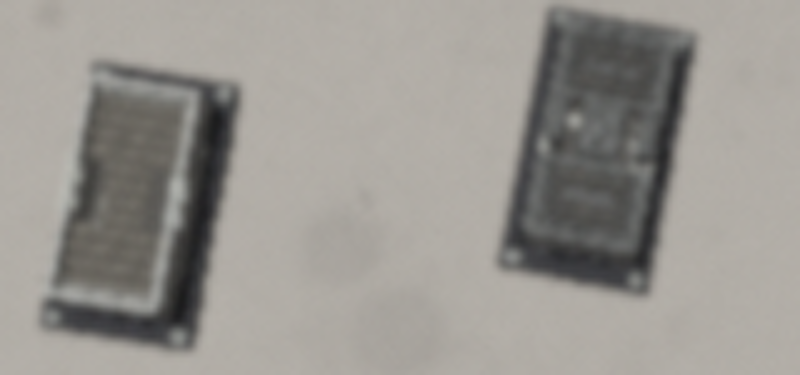

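View pics/c2.png

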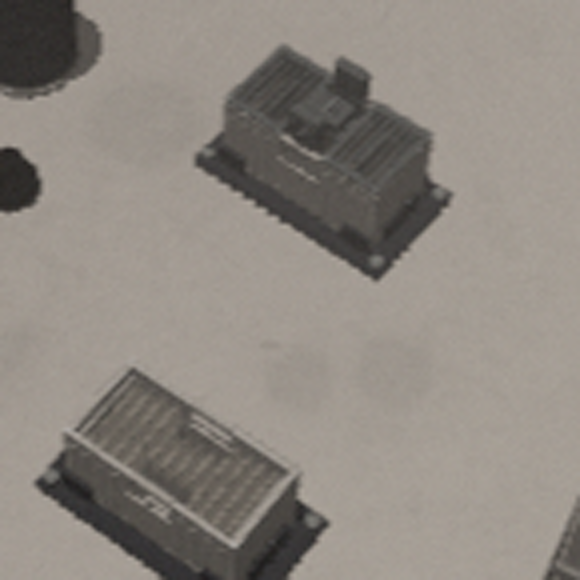

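The crops show the fresh rim's four corners and the cover plate's four corners in both views. The tab pads stand at the middle of the long sides. I'll triangulate the corners.

```bash
python3 - <<'E'
from h import *
t,s=load('top0'),load('scene0')
F=[((97,83),(65,435)),((205,95),(133,370)),((155,312),(300,468)),((50,297),(235,545))]
C=[((563,25),(228,100)),((675,40),(284,46)),((640,250),(432,133)),((525,235),(375,188))]
for L in(F,C):
    P=np.array([tri([(t,a[0]/5+140,a[1]/5+180),(s,b[0]/4+205,b[1]/4+175)]) for a,b in L])
    Q=np.array([onz(t,a[0]/5+140,a[1]/5+180,.061) for a,b in L])
    S=np.array([onz(s,b[0]/4+205,b[1]/4+175,.061) for a,b in L])
    for X in(P,Q,S):
        d=X[0]+X[1]-X[2]-X[3]; print(X.mean(0).round(4),'yaw',np.degrees(np.arctan2(d[1],d[0])).round(1),'len',np.linalg.norm(d)/2)
    print(P[:,2])
E
```

```text
[0.4857 0.0707 0.0495] yaw -10.1 len 0.10955093563125573
[0.4834 0.0685 0.061 ] yaw -11.4 len 0.1065208149649402
[0.4831 0.0768 0.061 ] yaw -7.3 len 0.10444663871397142
[0.04627941 0.04188796 0.05693158 0.05296259]
[ 0.5104 -0.161   0.0601] yaw -10.6 len 0.10515355538696414
[ 0.5097 -0.1611  0.061 ] yaw -10.7 len 0.10491895545426957
[ 0.5108 -0.1602  0.061 ] yaw -10.8 len 0.10555539519367178
[0.06161551 0.05919419 0.05709355 0.0625454 ]
```

```bash
cat >> h.py <<'E'
def T():
    o=sensors.get_obs();return np.array(o['tool_pos']),R.from_euler('xyz',o['orientation'],degrees=True),o
def go(pos,yaw):
    p,r,o=T(); t=R.from_euler('xyz',[180,0,yaw],degrees=True)
    print('t',o['clock'],'shift',r.inv().apply(np.array(pos)-p).round(4),'turn',np.degrees((r.inv()*t).as_rotvec()).round(2),'F',np.round(o['force'],1),'tcp',p.round(4),o['orientation'].round(2),'op',o['opening'])
E
python3 - <<'E'
from h import *
p,r,o=T(); w=load('wrist0');c,d=ray(w,w['cx'],w['cy'])
print('cam in tool',r.inv().apply(c-p),r.inv().apply(d), 'wrist col/row->', )
# TCP placement so that cover centre is at centre pixel when tool z=.2
rt=R.from_euler('xyz',[180,0,169.3],degrees=True)
cc=rt.apply(r.inv().apply(c-p));dd=rt.apply(r.inv().apply(d))
z=.227; k=(z+cc[2]-.065)/-dd[2]; off=cc+dd*k; print('offset',off)
pos=np.array([.51,-.161,0])-off; pos[2]=z; print(pos); go(pos,169.3)
E
```

```text
cam in tool [ 0.07190708  0.00022801 -0.15756823] [-2.71809794e-01  8.62534769e-04  9.62350608e-01] wrist col/row->
offset [ 0.01812934 -0.00290204 -0.162     ]
[ 0.49187066 -0.15809796  0.227     ]
t 0.15 shift [-0.4145  0.3662 -0.0008] turn [ 0.07 -0.03 29.53] F [0.3 0.1 0.5] tcp [ 0.2178 -0.6385  0.2258] [ 1.7993e+02 -1.0000e-02 -1.6117e+02] op 0.08753836560353405
```

```bash
python3 -m pendant '[[1,[-0.033,0.025,0],[0,0,5]],[1,[-0.066,0.05,0],[0,0,10]],[1,[-0.099,0.075,0],[0,0,15]],[1,[-0.131,0.1,0],[0,0,20]],[1,[-0.164,0.126,0],[0,0,25]],[1,[-0.197,0.151,0],[0,0,29.5]],[1,[-0.23,0.177,0],[0,0,29.5]],[1,[-0.263,0.202,0],[0,0,29.5]],[1,[-0.295,0.228,0],[0,0,29.5]],[1,[-0.327,0.252,0],[0,0,29.5]]]'; python3 -c "
from h import *
go([.535,-.158,.227],169.3)"
```

```text
clock: 0.98
tool_pos: [0.4466, -0.2926, 0.2267]
orientation: [180.0, 0.0, 169.3]
force: [0.7, -1.5, -1.3]
opening: 0.0878
gripper_force: 0.0
t 0.9833 shift [-0.062   0.1487 -0.0003] turn [0.01 0.01 0.05] F [ 0.7 -1.5 -1.3] tcp [ 0.4466 -0.2926  0.2267] [1.7999e+02 1.0000e-02 1.6935e+02] op 0.0877836779836473
```

```bash
python3 -m pendant '[[1,[-0.016,0.037,0],[0,0,0]],[1,[-0.032,0.075,0],[0,0,0]],[1,[-0.047,0.112,0],[0,0,0]],[1,[-0.062,0.149,0],[0,0,0]],[1,[-0.062,0.149,0],[0,0,0]],[1,[-0.062,0.149,0],[0,0,0]]]'; python3 -c "
from h import *
go([.52,-.158,.227],169.3)
p,im=snap('wrist','w1')
cv2.imwrite('pics/w1v.png',cv2.resize(im,(800,600),interpolation=cv2.INTER_CUBIC)[:,:,::-1])"
```

```text
clock: 1.48
tool_pos: [0.5353, -0.1579, 0.2261]
orientation: [-180.0, -0.0, 169.5]
force: [-0.7, 0.2, -0.4]
opening: 0.0875
gripper_force: 0.0
t 1.4833 shift [ 0.015  -0.0029 -0.0009] turn [-0.   -0.05  0.24] F [-0.7  0.2 -0.4] tcp [ 0.5353 -0.1579  0.2261] [-1.8000e+02 -5.0000e-02  1.6954e+02] op 0.08750657006432942
```

View pics/w1v.png

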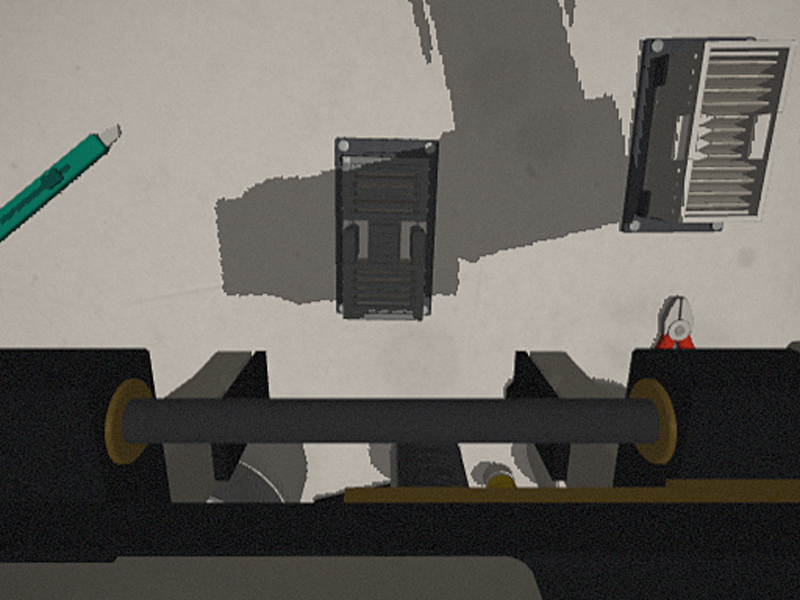

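The wrist view shows the cover plate around (387,235), with its pads at (350,242) and (417,242). The fresh rim is around (740,130). I'll take a second wrist view from over the fresh cassette, which gives stereo on both.

```bash
python3 -m pendant '[[1,[0.011,0.037,0],[0,0,0.2]],[1,[0.022,0.074,0],[0,0,0.2]],[1,[0.033,0.11,0],[0,0,0.2]],[1,[0.044,0.147,0],[0,0,0.2]],[1,[0.055,0.183,0],[0,0,0.2]],[1,[0.066,0.22,0],[0,0,0.2]],[1,[0.066,0.22,0],[0,0,0.2]],[1,[0.066,0.22,0],[0,0,0.2]]]'; python3 -c "
from h import *
p,im2=snap('wrist','w2')
im1=cv2.imread('pics/w1.png')[:,:,::-1]
z=lambda im,x,y,w,h:cv2.resize(np.clip(im[y:y+h,x:x+w]*1.6,0,255).astype(np.uint8),None,fx=4,fy=4,interpolation=cv2.INTER_CUBIC)[:,:,::-1]
cv2.imwrite('pics/a1.png',np.hstack([z(im1,205,80,85,140),z(im1,397,15,115,140)]))
cv2.imwrite('pics/b1.png',cv2.resize(np.clip(im2*1.3,0,255).astype(np.uint8),(800,600),interpolation=cv2.INTER_CUBIC)[:,:,::-1])
"
```

```text
clock: 2.2
tool_pos: [0.51, 0.0692, 0.2267]
orientation: [180.0, 0.0, 169.3]
force: [0.2, 0.2, 0.6]
opening: 0.0875
gripper_force: 0.0
```

View pics/a1.png

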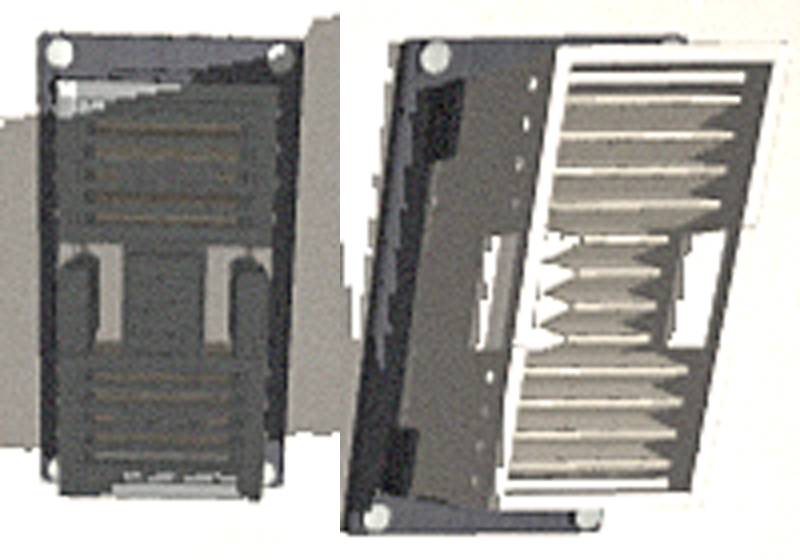

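View pics/b1.png

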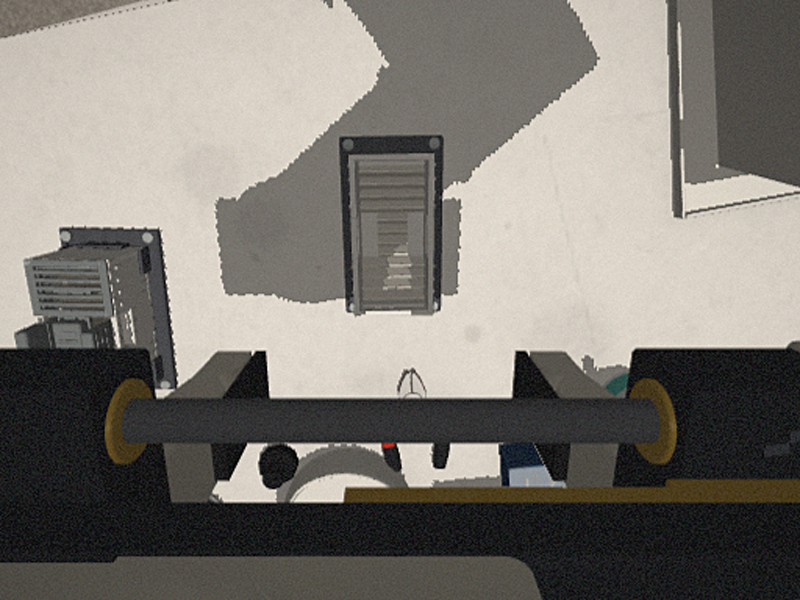

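a1 shows the cover plate corners at (57,80), (278,84), (262,495) and (60,493). In w1v the fresh rim corners are (706,41), (795,39), (762,221) and (683,221). In b1 they are (350,154), (435,154), (437,312) and (352,311), and the near edge of the cover runs from (24,260) to (107,260).

```bash
python3 - <<'E'
from h import *
w1,w2=load('w1'),load('w2');k=1.5625
f1=np.array([(706,41),(795,39),(762,221),(683,221)])/k
f2=np.array([(350,154),(435,154),(437,312),(352,311)])/k
c1=np.array([(57,80),(278,84),(262,495),(60,493)])/4+[205,80]
c2=np.array([(24,260),(107,260)])/k
def rep(n,X):
    d=X[0]+X[1]-X[2]-X[3];e=X[0]-X[1]+X[3]-X[2]
    print(n,X.mean(0).round(4),'yaw',np.degrees(np.arctan2(d[1],d[0])).round(2),np.degrees(np.arctan2(e[1],e[0])).round(2),'len',np.linalg.norm(d)/2,np.linalg.norm(e)/2)
P=np.array([tri([(w1,*a),(w2,*b)]) for a,b in zip(f1,f2)]);rep('fresh tri',P);print(P.round(4))
rep('f w1',np.array([onz(w1,*a,.06) for a in f1]));rep('f w2',np.array([onz(w2,*a,.06) for a in f2]))
rep('cov w1',np.array([onz(w1,*a,.063) for a in c1]))
print('cov tri',[tri([(w1,*a),(w2,*b)]).round(4) for a,b in zip(c1,c2)])
# pads in w1: inner/outer at mid height
for u in [(62,300),(98,300),(235,300),(270,300)]: print(onz(w1,u[0]/4+205,u[1]/4+80,.086).round(4))
E
```

```text
fresh tri [0.4873 0.0773 0.0588] yaw 170.54 -101.41 len 0.10829396864793184 0.05763883369444991
[[0.4292 0.0591 0.0582]
 [0.4386 0.1133 0.0574]
 [0.5473 0.0976 0.0551]
 [0.5341 0.0392 0.0643]]
f w1 [0.4877 0.0764 0.06  ] yaw 171.36 -99.85 len 0.10935999378271113 0.053377205013919966
f w2 [0.4868 0.0771 0.06  ] yaw 170.12 -101.1 len 0.10652264762269127 0.05744803432663626
cov w1 [ 0.5136 -0.1566  0.063 ] yaw 168.47 -101.25 len 0.10821886080252612 0.05525763830523606
cov tri [array([ 0.4554, -0.173 ,  0.062 ]), array([ 0.4662, -0.1185,  0.0603])]
[ 0.5062 -0.1803  0.086 ]
[ 0.5078 -0.1717  0.086 ]
[ 0.5139 -0.1389  0.086 ]
[ 0.5154 -0.1305  0.086 ]
```

```bash
python3 - <<'E'
from h import *
im=cv2.imread('pics/w2.png')[80:220,205:290]
cv2.imwrite('pics/b2.png',cv2.resize(np.clip(im*1.6,0,255).astype(np.uint8),None,fx=4,fy=4,interpolation=cv2.INTER_CUBIC))
E
```

```text
(no output)
```

View pics/b2.png

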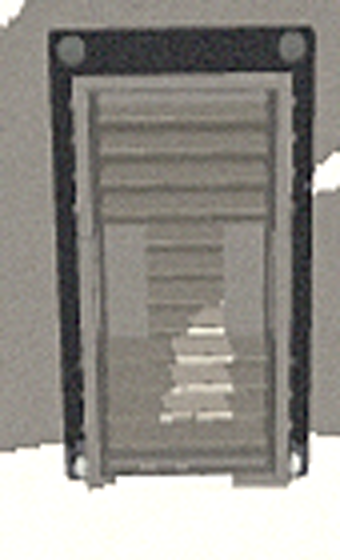

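The b2 crop shows the rim's outer corners at (72,75), (294,75), (290,487) and (87,487). The inner edges run from (95,92) to (272,92) at the top, and the sides reach x = 103 and 268 at the bottom.

```bash
python3 - <<'E'
from h import *
from scipy.optimize import least_squares
w1,w2=load('w1'),load('w2')
def proj(p,X):
    c=np.array(p['extrinsics'])@np.append(X,1);return np.array([p['cx']+p['fx']*c[0]/-c[2],p['cy']-p['fy']*c[1]/-c[2]])
def fit(p,pts,z,h):
    f=lambda q:np.concatenate([proj(p,np.append(q[:2],z)+R.from_euler('z',q[2],degrees=True).apply([h[0]*s[0],h[1]*s[1],0]))-u for s,u in zip([(1,-1),(1,1),(-1,1),(-1,-1)],pts)])
    r=least_squares(f,[.5,pts.mean()*0,170],x_scale=[.01,.01,1]);print(r.x.round(4),f(r.x).round(1))
c=lambda a:np.array(a)/4+[205,80]
fit(w2,c([(72,75),(294,75),(290,487),(87,487)]),.06,(.055,.028))
fit(w1,c([(57,80),(278,84),(262,495),(60,493)]),.063,(.055,.028))
fit(w1,np.array([(706,41),(795,39),(762,221),(683,221)])/1.5625,.06,(.055,.028))
go([.5136,-.156,.14],168.7)
E
```

```text
[4.896000e-01 7.610000e-02 1.703736e+02] [ 55.2   0.4 -55.7   1.5 -50.4   2.   50.9   1.1]
[ 5.151000e-01 -1.569000e-01  1.685011e+02] [ 55.6   1.6 -55.6  -0.4 -50.7   1.4  50.8   2.7]
[4.88900e-01 7.60000e-02 1.64159e+02] [ 63.9   3.8 -50.5  -1.1 -58.5  -1.2  44.4   3.9]
t 2.25 shift [-0.0456 -0.2195  0.0866] turn [-0.01 -0.01  0.47] F [-0.4 -0.2 -0.3] tcp [0.51   0.0682 0.2266] [-1.7999e+02 -1.0000e-02  1.6917e+02] op 0.08743567781984407
```

```bash
python3 - <<'E'
from h import *
from scipy.optimize import least_squares
w1,w2=load('w1'),load('w2')
def proj(p,X):
    c=np.array(p['extrinsics'])@np.append(X,1);return np.array([p['cx']+p['fx']*c[0]/-c[2],p['cy']-p['fy']*c[1]/-c[2]])
def fit(p,pts,z,h):
    f=lambda q:np.concatenate([proj(p,np.append(q[:2],z)+R.from_euler('z',q[2],degrees=True).apply([h[0]*s[0],h[1]*s[1],0]))-u for s,u in zip([(1,1),(1,-1),(-1,-1),(-1,1)],pts)])
    r=least_squares(f,[.5,0,170],x_scale=[.01,.01,1]);print(r.x.round(4),f(r.x).round(1))
c=lambda a:np.array(a)/4+[205,80]
fit(w2,c([(72,75),(294,75),(290,487),(87,487)]),.06,(.055,.028))
fit(w1,c([(57,80),(278,84),(262,495),(60,493)]),.063,(.055,.028))
fit(w1,np.array([(706,41),(795,39),(762,221),(683,221)])/1.5625,.06,(.055,.028))
E
```

```text
[4.883000e-01 7.630000e-02 1.699469e+02] [ 0.1 -0.   0.2 -0.7 -0.2  0.2 -0.1  0.7]
[ 5.138000e-01 -1.567000e-01  1.685236e+02] [-0.4 -0.8  0.4 -0.7  0.3  1.1 -0.3  0.7]
[4.878000e-01 7.630000e-02 1.710525e+02] [-0.8 -0.1  1.5 -0.5  1.2 -0.3 -2.   1.1]
```

```bash
python3 -m pendant '[[1,[-0.0076,-0.037,0.012],[0,0,0.7]],[1,[-0.0153,-0.074,0.025],[0,0,0.7]],[1,[-0.023,-0.11,0.037],[0,0,0.7]],[1,[-0.0306,-0.147,0.05],[0,0,0.7]],[1,[-0.038,-0.184,0.063],[0,0,0.7]],[1,[-0.0458,-0.22,0.075],[0,0,0.7]],[1,[-0.0458,-0.22,0.1],[0,0,0.7]],[1,[-0.0458,-0.22,0.115],[0,0,0.7]],[1,[-0.0458,-0.22,0.115],[0,0,0.7]],[1,[-0.0458,-0.22,0.115],[0,0,0.7]]]'; python3 -c "
from h import *
go([.5138,-.1567,.0665],168.5)"
```

```text
clock: 3.08
tool_pos: [0.5127, -0.1579, 0.1111]
orientation: [-180.0, -0.1, 168.3]
force: [0.7, -0.6, 0.6]
opening: 0.088
gripper_force: 0.0
t 3.0833 shift [-0.0009  0.0014  0.0446] turn [-0.05 -0.12 -0.21] F [ 0.7 -0.6  0.6] tcp [ 0.5127 -0.1579  0.1111] [-1.7995e+02 -1.2000e-01  1.6829e+02] op 0.08803504323714643
```

```bash
python3 -m pendant '[[1,[-0.001,0.001,0.015],[0,0,0]],[1,[-0.001,0.001,0.03],[0,0,0]],[1,[-0.001,0.001,0.04],[0,0,0]],[1,[-0.001,0.001,0.044],[0,0,0]],[1,[-0.001,0.001,0.044],[0,0,0]],[1,[-0.001,0.001,0.044],[0,0,0]]]'; python3 -c "
from h import *
go([.5138,-.1567,.0665],168.5)
_,im=snap('wrist','w3')
cv2.imwrite('pics/w3v.png',cv2.resize(np.clip(im*1.4,0,255).astype(np.uint8),(800,600))[:,:,::-1])"
```

```text
clock: 3.58
tool_pos: [0.5156, -0.1553, 0.0683]
orientation: [-180.0, 0.0, 168.5]
force: [-0.1, 0.6, 0.6]
opening: 0.0876
gripper_force: 0.0
t 3.5833 shift [ 0.0015 -0.0017  0.0018] turn [-0.01  0.04 -0.03] F [-0.1  0.6  0.6] tcp [ 0.5156 -0.1553  0.0683] [-1.7999e+02  4.0000e-02  1.6847e+02] op 0.0875749088976667
```

View pics/w3v.png

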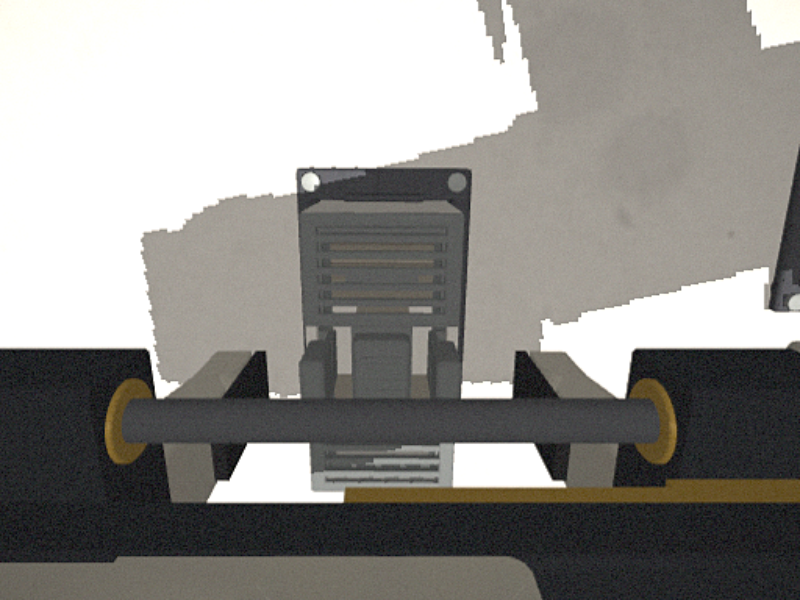

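The cover is straight in view but its centre column is 382 against the fingers' 391, so it sits about 2–3 mm left of the fingers. I'll compute the offset.

```bash
python3 - <<'E'
from h import *
w=load('w3');k=1.5625
p,r,o=T()
for a,b in [((303,213),(463,213)),((312,490),(453,490))]:
    A,B=onz(w,a[0]/k,a[1]/k,.063),onz(w,b[0]/k,b[1]/k,.063); print(((A+B)/2).round(4),np.linalg.norm(A-B),r.inv().apply((A+B)/2-p).round(4))
print([sensors.get_obs()['tool_pos'].round(4) for _ in range(3)])
# finger pad inner edges at TCP level
for u in(266,516): print(r.inv().apply(onz(w,u/k,350/k,.0683)-p).round(4))
E
```

```text
[ 0.4605 -0.1455  0.063 ] 0.053622517591468515 [ 0.0561 -0.0015  0.0055]
[ 0.5669 -0.1679  0.063 ] 0.055927719233422296 [-0.0527 -0.0021  0.0056]
[array([ 0.5157, -0.1553,  0.0685]), array([ 0.5157, -0.1553,  0.0685]), array([ 0.5157, -0.1553,  0.0685])]
[ 0.009  -0.0427  0.0002]
[0.009  0.0451 0.0002]
```

```bash
python3 -m pendant '[[1,[0.0015,-0.003,0.001],[0,0,0]],[1,[0.0015,-0.003,0.001],[0,0,0]],[0.3,[0.0015,-0.003,0.001],[0,0,0]],[0.3,[0.0015,-0.003,0.001],[0,0,0]],[0.3,[0.0015,-0.003,0.001],[0,0,0]]]';python3 -m pendant '[[0,[0,0,0],[0,0,0]],[-0.05,[0,0,0],[0,0,0]],[-0.1,[0,0,0],[0,0,0]],[-0.1,[0,0,0],[0,0,0]]]';python3 -m pendant '[[-0.3,[0,0,0],[0,0,0]],[-0.3,[0,0,0],[0,0,0]],[-0.3,[0,0,0],[0,0,0]],[-0.3,[0,0,0],[0,0,0]],[-0.3,[0,0,0],[0,0,0]]]'
```

```text
clock: 4.05
tool_pos: [0.5131, -0.1579, 0.0667]
orientation: [180.0, 0.0, 168.4]
force: [-1.1, -0.9, -0.1]
opening: 0.0728
gripper_force: 0.0
clock: 4.38
tool_pos: [0.513, -0.1581, 0.0666]
orientation: [-180.0, -0.0, 168.4]
force: [-0.1, -0.3, 3.9]
opening: 0.0466
gripper_force: 5.0
clock: 4.8
tool_pos: [0.5131, -0.1581, 0.0671]
orientation: [-180.0, 0.0, 168.4]
force: [-1.6, 0.5, 4.6]
opening: 0.0401
gripper_force: 30.0
```

```bash
python3 -m pendant '[[-0.3,[0,0,-0.002],[0,0,0]],[-0.3,[0,0,-0.004],[0,0,0]],[-0.3,[0,0,-0.006],[0,0,0]],[-0.3,[0,0,-0.01],[0,0,0]],[-0.3,[0,0,-0.015],[0,0,0]],[-0.3,[0,0,-0.02],[0,0,0]]]';python3 -m pendant '[[-0.3,[0,0,-0.01],[0,0,0]],[-0.3,[0,0,-0.025],[0,0,0]],[-0.3,[0,0,-0.04],[0,0,0]],[-0.3,[0,0,-0.04],[0,0,0]],[-0.3,[0,0,-0.04],[0,0,0]]]'; python3 -c "
from h import *
go([.5131-.0255,-.1581+.233,.127],169.95)"
```

```text
clock: 5.3
tool_pos: [0.5129, -0.1578, 0.0869]
orientation: [-180.0, -0.0, 168.4]
force: [0.4, -0.7, -1.3]
opening: 0.0403
gripper_force: 30.0
clock: 5.72
tool_pos: [0.5137, -0.1579, 0.1279]
orientation: [180.0, 0.1, 168.4]
force: [0.3, -0.2, -0.5]
opening: 0.0399
gripper_force: 30.0
t 5.7167 shift [0.0722 0.2228 0.0009] turn [ 0.04  0.14 -1.51] F [ 0.3 -0.2 -0.5] tcp [ 0.5137 -0.1579  0.1279] [1.7996e+02 1.4000e-01 1.6844e+02] op 0.03994041793477204
```

```bash
python3 -m pendant '[[-0.3,[0.0095,0.03,0],[0,0,-0.3]],[-0.3,[0.0191,0.06,0],[0,0,-0.6]],[-0.3,[0.0286,0.089,0],[0,0,-0.9]],[-0.3,[0.038,0.119,0],[0,0,-1.2]],[-0.3,[0.0477,0.149,0],[0,0,-1.5]],[-0.3,[0.0573,0.179,0],[0,0,-1.5]],[-0.3,[0.066,0.206,0],[0,0,-1.5]],[-0.3,[0.0716,0.2232,0],[0,0,-1.5]],[-0.3,[0.0716,0.2232,0],[0,0,-1.5]],[-0.3,[0.0716,0.2232,0],[0,0,-1.5]]]'; python3 -c "
from h import *
go([.5131-.0255,-.1581+.233,.1],169.95)
_,im=snap('wrist','w4');_,s=snap('scene','s4')
a=np.hstack([cv2.resize(np.clip(im*1.4,0,255).astype(np.uint8)[60:340,140:360],(440,560)),cv2.resize(s[170:350,190:300],None,fx=3.2,fy=3.11)[:560]])
print(a.shape);cv2.imwrite('pics/w4v.png',a[:,:,::-1])"
```

```text
clock: 6.55
tool_pos: [0.4871, 0.0759, 0.1261]
orientation: [-180.0, -0.0, 170.1]
force: [-0.0, 0.4, -0.8]
opening: 0.0401
gripper_force: 30.0
t 6.55 shift [-0.0007 -0.0009  0.0261] turn [-0.03 -0.05  0.11] F [-0.   0.4 -0.8] tcp [0.4871 0.0759 0.1261] [-1.7997e+02 -5.0000e-02  1.7006e+02] op 0.040096738974373484
(560, 792, 3)
```

View pics/w4v.png

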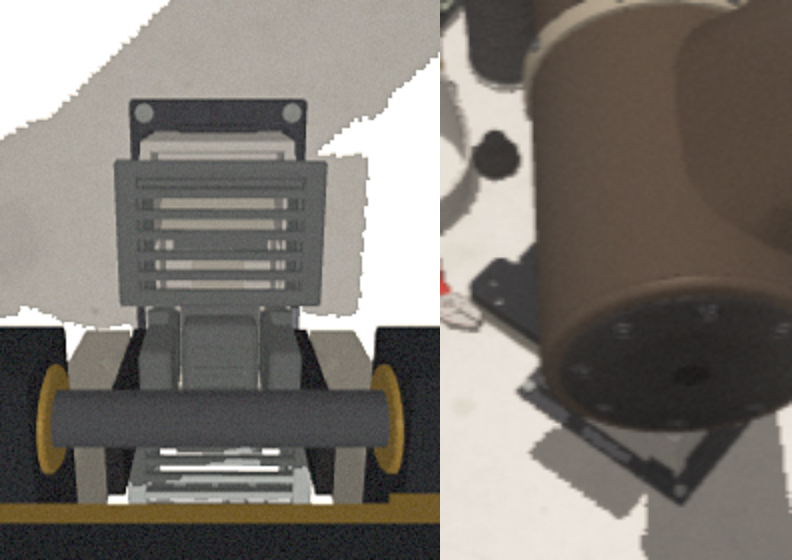

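The picture shows the cover held straight, with its plate centred at column 220. The fresh rim's near edge shows above it, from (141,137) to (296,137). I'll check the x and y offset.

```bash
python3 - <<'E'
from h import *
w=load('w4');p,r,o=T()
for (a,b,v,z) in [(115,326,160,.122),(122,321,305,.122),(141,296,137,.06),(141,296,133,.06),(130,307,101,.012),(144.5,292,113,.013)]:
    A,B=[onz(w,u/2+140,v/2+60,z) for u in(a,b)];print(v,r.inv().apply((A+B)/2-p).round(4),np.linalg.norm(A-B).round(4))
E
python3 - <<'E'
import cv2,numpy as np
g=cv2.cvtColor(cv2.imread('pics/w4.png'),6).astype(int)
print('col 250 rows 105-150',g[105:150,246:254].mean(1).round().astype(int)); print('row132',g[130:133,205:225].mean(0).round().astype(int),g[130:133,280:300].mean(0).round().astype(int))
E
```

```text
160 [0.0544 0.0022 0.0042] 0.055
305 [0.0143 0.0026 0.0042] 0.0554
137 [0.0557 0.0017 0.0662] 0.0554
133 [0.0571 0.0017 0.0662] 0.0553
101 [0.0672 0.0016 0.1142] 0.0756
113 [0.0622 0.0015 0.1132] 0.0631
col 250 rows 105-150 [122 122 124 130  84  36  44  46  48  46  46  46  45  46  47  47  44  40
  43  48  40  66  90  94  92 101 120 124 123 123 112 105 119 127 109  73
  64  71  69  72  69  68  68  66  59]
row132 [ 66  41  46  42  35 102 112 115 117 116 117 114 113 116 115 115 115 113
 118 119] [116 116 115 115 117 116 118  69  45  43  42  40  52 130 126 125 124 123
 122 121]
```

```bash
python3 -m pendant '[[-0.3,[0,-0.0005,0.015],[0,0,0.1]],[-0.3,[0,-0.0005,0.03],[0,0,0.1]],[-0.3,[0,-0.0005,0.042],[0,0,0.1]],[-0.3,[0,-0.0005,0.047],[0,0,0.1]],[-0.3,[0,-0.0005,0.047],[0,0,0.1]],[-0.3,[0,-0.0005,0.047],[0,0,0.1]]]';python3 -m pendant '[[-0.3,[0,0,0.001],[0,0,0]],[-0.3,[0,0,0.002],[0,0,0]],[-0.3,[0,0,0.003],[0,0,0]],[-0.3,[0,0,0.004],[0,0,0]],[-0.3,[0,0,0.005],[0,0,0]],[-0.3,[0,0,0.005],[0,0,0]]]'
```

```text
clock: 7.15
tool_pos: [0.4876, 0.074, 0.0797]
orientation: [-180.0, -0.0, 169.8]
force: [0.5, 0.0, 0.2]
opening: 0.0402
gripper_force: 30.0
clock: 7.65
tool_pos: [0.4875, 0.0747, 0.0745]
orientation: [180.0, -0.0, 169.8]
force: [1.1, -0.2, -0.7]
opening: 0.0404
gripper_force: 30.0
```

```bash
python3 -m pendant '[[-0.3,[0,0,0.001],[0,0,0]],[-0.3,[0,0,0.002],[0,0,0]],[-0.3,[0,0,0.003],[0,0,0]],[-0.3,[0,0,0.003],[0,0,0]]]';python3 -m pendant '[[-0.3,[0,0,0.001],[0,0,0]],[-0.3,[0,0,0.002],[0,0,0]],[-0.3,[0,0,0.003],[0,0,0]],[-0.3,[0,0,0.003],[0,0,0]]]'
```

```text
clock: 7.98
tool_pos: [0.4874, 0.0746, 0.0713]
orientation: [-180.0, -0.0, 169.8]
force: [0.3, 0.5, -1.1]
opening: 0.0403
gripper_force: 30.0
clock: 8.32
tool_pos: [0.4877, 0.0746, 0.0687]
orientation: [180.0, 0.0, 169.8]
force: [-1.7, -0.3, 3.4]
opening: 0.0405
gripper_force: 30.0
```

```bash
python3 -m pendant '[[-0.3,[0,0,0.001],[0,0,0]],[-0.3,[0,0,0.002],[0,0,0]],[-0.3,[0,0,0.002],[0,0,0]]]';python3 -m pendant '[[-0.3,[0,0,0.0005],[0,0,0]],[-0.3,[0,0,0.001],[0,0,0]],[-0.3,[0,0,0.001],[0,0,0]]]'
```

```text
clock: 8.57
tool_pos: [0.4877, 0.0746, 0.0668]
orientation: [180.0, 0.0, 169.8]
force: [-1.3, -0.5, 6.1]
opening: 0.0402
gripper_force: 30.0
clock: 8.82
tool_pos: [0.4877, 0.0747, 0.0661]
orientation: [180.0, 0.0, 169.9]
force: [-2.1, 0.6, 7.4]
opening: 0.0405
gripper_force: 30.0
```

```bash
python3 -m pendant '[[-0.3,[0,0,0.0005],[0,0,0]],[-0.3,[0,0,0.001],[0,0,0]],[-0.3,[0,0,0.001],[0,0,0]]]';python3 -m pendant '[[-0.3,[0,0,0.0003],[0,0,0]],[-0.3,[0,0,0.0006],[0,0,0]],[-0.3,[0,0,0.0006],[0,0,0]]]'
```

```text
clock: 9.07
tool_pos: [0.4877, 0.0746, 0.0659]
orientation: [180.0, 0.0, 169.9]
force: [-6.5, 0.2, 18.5]
opening: 0.0406
gripper_force: 30.0
clock: 9.32
tool_pos: [0.4878, 0.0746, 0.0658]
orientation: [180.0, 0.1, 169.9]
force: [-9.2, 0.5, 24.2]
opening: 0.0406
gripper_force: 30.0
```

```bash
python3 -m pendant '[[0.05,[0,0,0],[0,0,0]],[0.15,[0,0,0],[0,0,0]],[0.35,[0,0,0],[0,0,0]],[0.35,[0,0,0],[0,0,0]],[0.35,[0,0,0],[0,0,0]]]'; python3 -c "
from h import *
go([.4877,.0746,.12],169.9);print(T()[2]['joint_pos'])"
```

```text
clock: 9.73
tool_pos: [0.4873, 0.0746, 0.0637]
orientation: [-180.0, -0.0, 169.8]
force: [-0.1, 0.2, -1.0]
opening: 0.0585
gripper_force: 0.0
t 9.7333 shift [-0.0003  0.0001 -0.0563] turn [-0.   -0.02 -0.07] F [-0.1  0.2 -1. ] tcp [0.4873 0.0746 0.0637] [-1.8000e+02 -2.0000e-02  1.6983e+02] op 0.058489515766998325
[ 3.15863898e+01  1.35663408e+01 -3.39328678e+01 -1.21202837e-02
 -4.25152423e+01 -1.31747567e+02]
```

```bash
python3 -m pendant '[[0.35,[0,0,-0.01],[0,0,0]],[0.35,[0,0,-0.025],[0,0,0]],[0.35,[0,0,-0.045],[0,0,0]],[-1,[0,0,-0.065],[0,0,0]],[-1,[0,0,-0.065],[0,0,-7]],[-1,[0,0,-0.065],[0,0,-14]],[-1,[0,0,-0.065],[0,0,-21]],[-1,[0,0,-0.065],[0,0,-28]],[-1,[0,0,-0.065],[0,0,-35]],[-1,[0,0,-0.065],[0,0,-42]]]'; python3 -m pendant '[[-1,[0,0,0],[0,0,-7]],[-1,[0,0,0],[0,0,-14]],[-1,[0,0,0],[0,0,-21]],[-1,[0,0,0],[0,0,-28]],[-1,[0,0,0],[0,0,-35]],[-1,[0,0,0],[0,0,-42]],[-1,[0,0,0],[0,0,-48]],[-1,[0,0,0],[0,0,-48]]]'; python3 -c "
from h import *
go([.4875,.0747,.079],79.9)
_,im=snap('wrist','w5');s=viewer.snapshot('scene')
cv2.imwrite('pics/s5.png',s[:,:,::-1])
cv2.imwrite('pics/w5v.png',cv2.resize(np.clip(im*1.4,0,255).astype(np.uint8),(800,600))[:,:,::-1])"
```

```text
clock: 10.57
tool_pos: [0.4873, 0.0746, 0.1286]
orientation: [180.0, -0.0, -147.8]
force: [0.2, 0.3, 0.7]
opening: 0.018
gripper_force: 0.0
clock: 11.23
tool_pos: [0.4873, 0.0746, 0.1286]
orientation: [180.0, -0.0, -99.9]
force: [0.2, -0.2, 0.4]
opening: 0.0003
gripper_force: 0.0
t 11.2333 shift [-0.0002 -0.0002  0.0496] turn [ 3.0000e-02  5.0000e-02 -1.7979e+02] F [ 0.2 -0.2  0.4] tcp [0.4873 0.0746 0.1286] [ 1.7997e+02 -2.0000e-02 -9.9890e+01] op 0.00030549677980653157
```

View pics/w5v.png

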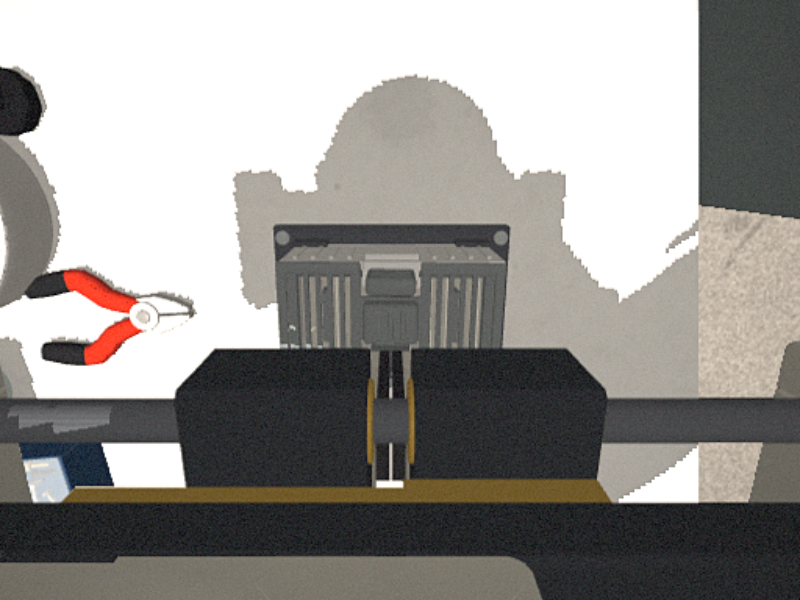

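The cover sits on the fresh cassette. The block is at (390,320) and the closed fingers are at column 391, aligned with it. Next I press on the block.

```bash
python3 -m pendant '[[-1,[0,0,0.015],[0,0,0]],[-1,[0,0,0.03],[0,0,0]],[-1,[0,0,0.042],[0,0,0]],[-1,[0,0,0.048],[0,0,0]],[-1,[0,0,0.05],[0,0,0]],[-1,[0,0,0.05],[0,0,0]]]';python3 -m pendant '[[-1,[0,0,0.001],[0,0,0]],[-1,[0,0,0.002],[0,0,0]],[-1,[0,0,0.003],[0,0,0]],[-1,[0,0,0.003],[0,0,0]]]'
```

```text
clock: 11.83
tool_pos: [0.4874, 0.0745, 0.0787]
orientation: [180.0, -0.0, -100.2]
force: [0.7, -0.5, 0.5]
opening: 0.0003
gripper_force: 0.0
clock: 12.17
tool_pos: [0.4877, 0.0747, 0.0762]
orientation: [-180.0, 0.0, -100.2]
force: [-0.4, -1.0, 0.3]
opening: 0.0006
gripper_force: 0.0
```

```bash
python3 -m pendant '[[-1,[0,0,0.001],[0,0,0]],[-1,[0,0,0.002],[0,0,0]],[-1,[0,0,0.002],[0,0,0]]]';python3 -m pendant '[[-1,[0,0,0.0005],[0,0,0]],[-1,[0,0,0.001],[0,0,0]],[-1,[0,0,0.001],[0,0,0]]]';python3 -m pendant '[[-1,[0,0,0.0005],[0,0,0]],[-1,[0,0,0.001],[0,0,0]],[-1,[0,0,0.001],[0,0,0]]]'
```

```text
clock: 12.42
tool_pos: [0.4874, 0.0746, 0.0738]
orientation: [180.0, -0.0, -100.2]
force: [-0.1, 0.2, 0.8]
opening: 0.0008
gripper_force: 0.0
clock: 12.67
tool_pos: [0.4876, 0.0746, 0.0733]
orientation: [-180.0, -0.0, -100.1]
force: [-2.0, 0.1, 6.9]
opening: 0.0007
gripper_force: 3.0
clock: 12.92
tool_pos: [0.4876, 0.0746, 0.0728]
orientation: [-180.0, -0.0, -100.1]
force: [-3.2, -0.6, 9.8]
opening: 0.0004
gripper_force: 5.0
```

```bash
for i in 1; do python3 -m pendant '[[-1,[0,0,0.0005],[0,0,0]],[-1,[0,0,0.001],[0,0,0]],[-1,[0,0,0.001],[0,0,0]]]'; done; python3 -m pendant '[[-1,[0,0,0.0005],[0,0,0]],[-1,[0,0,0.001],[0,0,0]],[-1,[0,0,0.001],[0,0,0]]]'
```

```text
clock: 13.17
tool_pos: [0.4877, 0.0746, 0.0727]
orientation: [-180.0, 0.0, -100.1]
force: [-7.2, 0.7, 20.8]
opening: 0.0004
gripper_force: 10.6
clock: 13.42
tool_pos: [0.4877, 0.0746, 0.0726]
orientation: [-179.9, 0.0, -100.1]
force: [-12.9, -0.1, 32.2]
opening: 0.0006
gripper_force: 16.1
```

```bash
python3 -m pendant '[[-1,[0,0,-0.001],[0,0,0]],[-1,[0,0,-0.002],[0,0,0]],[-1,[0,0,-0.002],[0,0,0]]]';python3 -m pendant '[[-1,[0,0,-0.0005],[0,0,0]],[-1,[0,0,-0.001],[0,0,0]],[-1,[0,0,-0.001],[0,0,0]]]';python3 -m pendant '[[-1,[0,0,-0.0005],[0,0,0]],[-1,[0,0,-0.001],[0,0,0]],[-1,[0,0,-0.001],[0,0,0]]]'
```

```text
clock: 13.67
tool_pos: [0.4876, 0.0746, 0.0729]
orientation: [-180.0, 0.0, -100.1]
force: [-2.9, -1.0, 6.1]
opening: 0.0006
gripper_force: 3.5
clock: 13.92
tool_pos: [0.4876, 0.0746, 0.0734]
orientation: [-180.0, 0.0, -100.2]
force: [-1.4, 0.1, 6.4]
opening: 0.0003
gripper_force: 3.1
clock: 14.17
tool_pos: [0.4875, 0.0746, 0.0739]
orientation: [180.0, 0.0, -100.2]
force: [0.2, -0.8, 0.3]
opening: 0.0003
gripper_force: 0.0
```

```bash
python3 -m pendant '[[-1,[0,0,-0.01],[0,0,0]],[-1,[0,0,-0.03],[0,0,0]],[-1,[0,0,-0.06],[0,0,0]],[-1,[0,0,-0.09],[0,0,0]],[-1,[0,0,-0.11],[0,0,0]],[-1,[0,0,-0.11],[0,0,0]],[-1,[0,0,-0.11],[0,0,0]]]'; python3 - <<'E'
from h import *
# height check by correlating w5-like features: plate patch, before vs after, triangulated at plate end corners
p,im=snap('wrist','w6'); w5=load('w5'); a=cv2.imread('pics/w5.png',0); b=cv2.imread('pics/w6.png',0)
def proj(p,X):
    c=np.array(p['extrinsics'])@np.append(X,1);return np.array([p['cx']+p['fx']*c[0]/-c[2],p['cy']-p['fy']*c[1]/-c[2]])
print(T()[0], sensors.get_obs()['force'])
rz=R.from_euler('z',169.9,degrees=True)
for n,l in dict(padL=(0,.026,.026),padR=(0,-.026,.026)).items():
    print(n,proj(p,np.array([.488,.0763,.06])+rz.apply(l)).round(1))
E
python3 -c "
from plant import workorder;print(workorder.close_job())"
```

```text
clock: 14.75
tool_pos: [0.4881, 0.075, 0.1849]
orientation: [-179.9, 0.1, -100.2]
force: [-0.1, -0.6, -0.7]
opening: 0.0004
gripper_force: 0.0
[0.48730639 0.07467933 0.18374402] [-0.52728738 -0.00592187  0.27827476]
padL [251.3 162.2]
padR [251.3 219.9]
the job is handed in; nothing more can be done
None
```

The grille cover came freely off the spent cassette and is now on the fresh one, pressed flush and caught; the job was handed in at about 15 s. I judged both tabs snapped by feel, since on backing off the cover sprang up under 1 mm and then all force vanished, but I did not look at the hooks or view a picture after the final press.

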